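Snap a clip-on parts tray onto its post

ROBOT

A 7-joint arm with a two-finger parallel gripper is mounted at the origin on a cart in front of the work surface, level with it; the furniture and walls round the work are solid. World frame = base frame: x ahead of the robot, y to its left, z up, the work surface at z = 0. Lengths are in m, angles in rad, forces in N, time in s.
With the tool pointing down it reaches from about 0.4 to 0.925 m from the base axis. Payload 5.6 kg.
Tool frame: the origin (TCP) lies at the very end of the fingers, on their centre line; the grasp point (between the pads) lies robot.pinch_z behind it (robot.pinch_z is the distance from the TCP to the grasp point, in m); z points along the fingers, y is the line along which they close (so a half turn about z gives the same grasp; the last joint's range is limited). The gripper opens to 85 mm and grips with 20 to 120 N. Pads are 22 mm wide; open, the fingers measure 114 mm over their backs; the gripper's body (76 mm by 85 mm) begins 54 mm behind the grasp point. The pads swing forward as they close: fully open they stand 13 mm farther back than shut.
Start: joints at [1.221, 0.468, -0.012, 1.603, 0.006, 1.071, -0.056], TCP at [0.196, -0.62, 0.231] pointing down, gripper open.
Joint ranges: [-2.53, 2.53], [-0.31, 2.02], [-1.57, 1.55], [0.28, 2.44], [-1.29, 4.43], [0.15, 1.84], [-2.92, 2.92]. Speed limits (rad/s): [2.57, 2.57, 3.14, 3.14, 3.14, 3.14, 3.14].

INTERFACE

Orientations are given as a unit quaternion [x, y, z, w].
In Python, from cell import robot, eyes, get_state gives the robot as it stands (robot), with the cameras (eyes) and the readings as plain functions.
- The arm moves only by the shell command python3 nudge.py 'ROWS'. ROWS is rows parted by semicolons, their numbers by spaces, 1 to 12 of them, each of 5 numbers: dx, dy, dz in m, then a turn about the tool's z in rad, then the opening from 0.0 (shut) to 1.0 (fully open); each row is the pose to reach, as a shift and turn from the pose commanded when the command began, along the tool's axes at that moment; what a row does not reach only later rows make up. A row lasts 1/12 s, in which the tool goes at most 0.0417 m and 0.125 rad, less where a joint would pass 70% of its speed; a pose out of reach is approached as far as the arm can. The fingers move at their own pace and stop on an object; the grip force is fixed at half the most. Time passes only in rows, so rows that do not move let the fingers close. It prints the time, the measured TCP pose, the force, the opening and the grip force at its end.
- get_state(): the state, without advancing time (a new reading comes with each control period).
- eyes.camera(name): name is "side" or "top"; returns a dict with "frame" (480x640x3 uint8, red, green, blue), "camera_matrix" (3x3 intrinsics, pixels), "world_from_camera" (4x4, takes a point from camera to world coordinates). Camera axes: x right, y up, looking along -z (the intrinsics and any distortion apply to the point x, -y, -z); pixel columns grow to the right and rows downward; lengths in m; the calibration is good to about 2 mm. A picture is of the moment at which its call begins. There is no depth.
- robot.hand_in(): hands the job in; it is judged then, once.
The state is a dict: "clock": time; "q": joint angles; "joint_velocities": joint speeds; "effort": joint torques, N m; "ee_pos": TCP position; "tool_rot": TCP orientation; "ft_force": force on the tool from outside, world axes, zero at the start; "moment": the same for the moment, N m; "gripper_width": opening from 0.0 (shut) to 1.0 (fully open); "gripper_force": force on a finger pad.
Only numpy, scipy, OpenCV 4.12 (cv2) and the standard library are available. Lean on these libraries where they do the work, as an engineer would, in place of code of your own. Each camera call takes 0.05 s, during which the arm holds its last target. There are 200 camera calls.

TASK

Set the bottle that stands between the clip-on tray and the steel post aside, upright on the bench and at least 15 cm from the post. Then slide the loaded tray along the bench, without lifting it, and push its open clamp mouth onto the post until the post sits fully home in the clamp and both sprung jaws have snapped shut behind it. The solder reel stays in the tray, the tray must not bump the bottle, and the other things lying about stay where they are.

Things in the scene. Friction and masses are not known exactly. Their poses are not given: they have to be found in the camera images.
- post: Round upright steel post, diameter 16 mm, 112 mm tall with a black cap (19 mm across, top 8 mm), fixed to the bench on a round dark foot of diameter 44 mm, 5 to 7 mm high. Origin: centre of the foot on the bench, on the post's axis, z up. The post is round, so the tray may come to it from any side; it starts roughly on the post's -x side.
- post_clip (a point): Point on the post's axis 19 mm above the bench, the mid-height of the tray's clamp
- tray: Loose grey open tray with a clamp in front, about 0.34 kg, standing on the bench; it slides. Box 100 mm along its x, 90 mm along its y, walls 5 mm thick and 32 mm high, floor 5 mm. Origin: centre of the box's underside; z up, +x points out of the clamp's mouth. The front (black block, yellow jaws) passes freely over the post's foot. It starts pointing up to 0.7 rad off the post.
- tray_rear (a point): Middle of the tray's flat rear wall (with a paper label): tray x = -50 mm, y = 0, z = 16 mm. The tray can be pushed here with the spread fingertips or closed fingers against the wall.
- tray_seat (a point): Where the post's axis lies when fully home, against the black block's face (x = 73 mm): tray x = 81 mm, y = 0, z = 19 mm. Two yellow hinged jaws, z = 10 to 28 mm, stand out before it; their rounded lips (8 mm gap, x = 90 mm) snap shut behind the post, their flared lead-ins reach to x = 121 mm, where the mouth is about 36 mm wide. Pushing the clamp on takes about 5 to 15 N.
- jaw_left (a joint): Hinge of the sprung jaw on the tray's +y side (upright axis): 0 = shut, grows as it spreads outward, 0.5 rad at most; a spring shuts it
- jaw_right (a joint): Same for the jaw on the tray's -y side: 0 = shut, grows as it spreads outward
- reel: Blue and grey reel of solder, diameter 54 mm, 40 mm high, standing loose in the tray on its flat end; origin at the centre of its underside
- bottle: White plastic bottle with a blue pointed cap, diameter 49 mm, 134 mm high (the round body is about 90 mm high), about 0.14 kg, standing on the bench between tray and post; origin at the centre of its underside, z up. Only listed things stand on the bench within x 0.40 to 0.70, y -0.15 to 0.39
- multimeter: Yellow and black multimeter lying face up, 138 (its x) x 68 (its y) x 40 mm, beside the lane from tray to post; bystander; origin at the centre of its underside
- parts_box: Blue assortment box with a clear lid, 103 (its x) x 165 (its y) x 37 mm; bystander; origin at the centre of its underside
- pliers: Red-handled pliers lying flat, 42 x 143 (its y) x 11 mm; bystander; origin at the centre of its underside
- tape: Roll of red tape lying flat, diameter 58 mm, 18 mm high; bystander; origin at the centre of its underside
- driver: Blue-handled screwdriver lying flat, 20 x 150 (its y) x 20 mm; bystander; origin at the centre of its underside

How it is judged:
On the way, in this order (a step that is already met when the one before it is completed fails the run):
1. the bottle stands aside, upright on the bench, at least 14 cm from the post, let go (horizontal distance between bottle and post above 0.14 m and angle between bottle's own z axis and vertical below 0.1 rad and height (world z) of bottle below 0.01 m and contact force between the fingers and bottle below 0.2 N), for 0.2 s.
2. the post is home in the tray's clamp and both jaws are shut behind it (horizontal distance between tray_seat and post_clip below 0.006 m and value of joint each of jaw_left, jaw_right below 0.07 rad), for 0.2 s.
At the end, for the whole second after the job is handed in: The post's axis is within 6 mm of its seat in the tray's clamp, both jaws are shut (under 0.07 rad), the tray stands flat on the bench at rest with the solder reel inside, and the bottle stands upright on the bench, at least 14 cm from the post (all of step 2 and height (world z) of tray below 0.006 m and angle between tray's own z axis and vertical below 0.06 rad and linear speed of each of tray, bottle below 0.02 m/s and x of reel in the frame of tray between -0.045 and 0.045 m and y of reel in the frame of tray between -0.04 and 0.04 m and z of reel in the frame of tray below 0.03 m and horizontal distance between bottle and post above 0.14 m and angle between bottle's own z axis and vertical below 0.1 rad and height (world z) of bottle below 0.01 m); the robot touches nothing.
It fails at once if the tray is lifted off the bench (over 12 mm) (height (world z) of tray above 0.012 m).
It fails at once if the bottle is tipped over (angle between bottle's own z axis and vertical above 0.7 rad).
It fails at once if the tray bumps the bottle (contact force between tray and bottle above 1 N).
It fails at once if a bystander is shifted by more than 3 cm (distance of any of multimeter, parts_box, pliers, tape, driver from where it was at the start of the episode above 0.03 m).
It also fails if it takes over 61 s, if anything falls off the work surface, if the arm or the gripper's body presses on something with over 40 N, if the wrist force passes 120 N, or if a joint passes its speed limit or range.

## Working session

There is one attempt and no reset: what is moved stays moved. The work goes in short steps, Python scripts to look and compute and a shell command to move; the robot and the scene stay as the last step left them, time stands still between calls to the robot, and variables do not carry over. Pictures are saved under pics/ and viewed, at most 10 in all, crops included, and the job is handed in when it is done.

```bash
ls; mkdir -p pics
cat > h.py <<'E'
import numpy as np,cv2
from cell import robot, eyes, get_state
def snap(n):
    c=eyes.camera(n);return c
def proj(c,P):
    T=np.linalg.inv(c["world_from_camera"]);p=T[:3,:3]@np.array(P,float)+T[:3,3]
    p=np.array([p[0],-p[1],-p[2]]);u=np.array(c["camera_matrix"])@p;return u[:2]/u[2]
def ray(c,uv):
    d=np.linalg.inv(c["camera_matrix"])@np.array([uv[0],uv[1],1.]);d=np.array([d[0],-d[1],-d[2]])
    W=np.array(c["world_from_camera"]);return W[:3,3],W[:3,:3]@d
def onz(c,uv,z):
    o,d=ray(c,uv);return (o+d*(z-o[2])/d[2]).round(4)
def tri(c1,a,c2,b):
    o1,d1=ray(c1,a);o2,d2=ray(c2,b)
    t=np.linalg.lstsq(np.c_[d1,-d2],o2-o1,rcond=None)[0]
    p,q=o1+d1*t[0],o2+d2*t[1];return ((p+q)/2).round(4),np.linalg.norm(p-q).round(4)
E
python3 - <<'E'
from h import *
for n in("top","side"):
    c=snap(n);cv2.imwrite(f"pics/{n}0.png",c["frame"][:,:,::-1]);print(n,[k for k in c],np.array(c["camera_matrix"]).round(1).tolist(),np.array(c["world_from_camera"]).round(3).tolist())
print(get_state(),robot.pinch_z)
E
```

```text
cell.py
nudge.py
pics
top ['frame', 'camera_matrix', 'world_from_camera'] [[473.4, 0.0, 318.2], [0.0, 473.4, 238.7], [0.0, 0.0, 1.0]] [[0.007, 0.997, -0.08, 0.476], [-1.0, 0.007, 0.006, 0.11], [0.007, 0.08, 0.997, 0.892], [0.0, 0.0, 0.0, 1.0]]
side ['frame', 'camera_matrix', 'world_from_camera'] [[479.4, 0.0, 316.7], [0.0, 479.4, 240.8], [0.0, 0.0, 1.0]] [[0.999, 0.031, -0.042, 0.512], [-0.052, 0.66, -0.749, -0.534], [0.005, 0.75, 0.661, 0.606], [0.0, 0.0, 0.0, 1.0]]
{'clock': 0.1, 'q': array([ 1.22099291,  0.46834205, -0.01158212,  1.60352346,  0.00597461,
        1.07143778, -0.05631781]), 'joint_velocities': array([-0.00057203, -0.00027975,  0.00057948, -0.00036739,  0.00158593,
       -0.00125295,  0.0005866 ]), 'effort': array([ 1.15477851e-03, -5.33522701e+01,  2.15657201e-02, -2.51968253e+01,
        1.14457053e-02,  4.31482607e-03,  2.19405626e-05]), 'ee_pos': array([ 0.19608479, -0.61918076,  0.23040257]), 'tool_rot': array([ 9.88265295e-01,  1.52744901e-01, -1.80334216e-04, -8.18461662e-04]), 'ft_force': array([-0.45370963, -0.30992686, -0.53733319]), 'moment': array([ 0.00993871, -0.01276607,  0.01997234]), 'gripper_force': 0.0, 'gripper_width': 1.0013916515547336} 0.0187
```

View pics/top0.png

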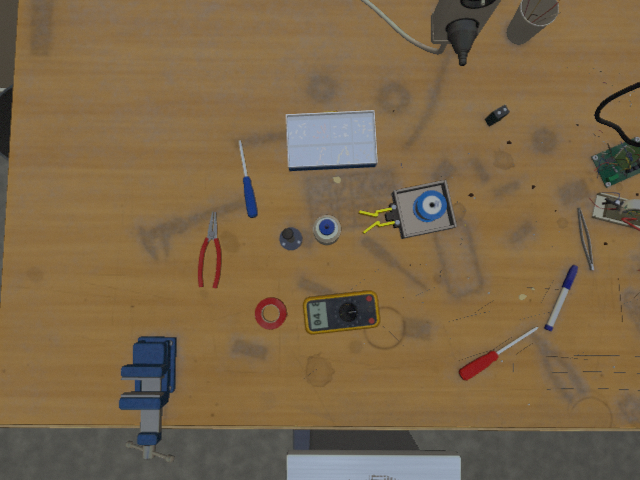

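View pics/side0.png

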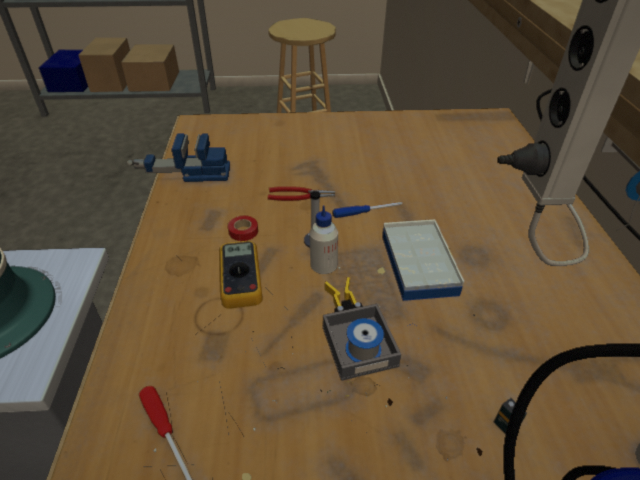

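Top view: tray centre near (424,209), jaws ending near (363,222), bottle cap (326,228), post cap (290,237), multimeter (341,312). In the side view the bottle is at (323,245), with the post hidden behind it. The area left of the pliers, around top (165,230), is free for the bottle.

```bash
cat >> h.py <<'E'
def blobs(c,lo,hi,box):
    x0,y0,x1,y1=box;h=cv2.cvtColor(c["frame"],cv2.COLOR_RGB2HSV);m=np.zeros(h.shape[:2],np.uint8)
    m[y0:y1,x0:x1]=cv2.inRange(h,lo,hi)[y0:y1,x0:x1]
    n,l,s,ce=cv2.connectedComponentsWithStats(m);return m,[(int(s[i,4]),s[i,:4].tolist(),ce[i].round(1).tolist()) for i in range(1,n) if s[i,4]>12]
E
python3 - <<'E'
from h import *
t=snap("top");s=snap("side")
bt=blobs(t,(100,120,50),(125,255,255),(305,205,350,255))[1];bs=blobs(s,(100,120,40),(125,255,255),(310,205,340,235))[1];print("cap",bt,bs)
if bt and bs: print(tri(t,max(bt)[2],s,max(bs)[2]))
w=blobs(t,(0,0,150),(180,60,255),(305,205,350,255))[1];print("white top",w)
m,y=blobs(t,(22,120,120),(35,255,255),(350,195,400,245));print("yellow",y)
ys,xs=np.nonzero(m);print("mouth",onz(t,(xs.mean(),ys.mean()),.026))
m,g=blobs(t,(0,0,0),(180,75,135),(275,220,306,255));print("postdark",g)
m,g=blobs(t,(0,0,0),(180,60,255),(375,170,470,250));print("tray",[k for k in g if k[0]>30])
cs=max(cv2.findContours(m,cv2.RETR_EXTERNAL,2)[0],key=cv2.contourArea);r=cv2.minAreaRect(cs);print(r)
for p in cv2.boxPoints(r):print(p,onz(t,p,.032))
print("pliers y",onz(t,(198,250),0.01),onz(t,(165,230),0))
a=cv2.resize(t["frame"][170:260,270:470],None,fx=4,fy=4,interpolation=2);b=cv2.resize(s["frame"][200:260,290:390],None,fx=4,fy=4,interpolation=2)
b=cv2.copyMakeBorder(b,0,0,0,400,0);cv2.imwrite("pics/c1.png",np.vstack([a,b])[:600,:,::-1])
E
```

```text
cap [(168, [319, 219, 15, 15], [325.9, 226.1])] [(183, [317, 209, 15, 17], [323.8, 218.2]), (47, [333, 209, 7, 8], [336.5, 212.5])]
(array([0.5595, 0.0929, 0.1036]), np.float64(0.0006))
white top [(112, [316, 217, 22, 21], [326.9, 229.1])]
yellow [(99, [359, 208, 33, 8], [374.7, 211.5]), (106, [363, 221, 32, 13], [377.3, 225.1])]
mouth [ 0.5828 -0.0012  0.026 ]
postdark [(426, [279, 227, 24, 23], [290.6, 238.3])]
tray [(2086, [385, 180, 72, 59], [418.9, 210.4]), (254, [423, 196, 18, 18], [431.5, 204.5])]
((418.3846435546875, 209.42308044433594), (49.61738204956055, 68.44453430175781), 78.69007110595703)
[379.96158 191.8077 ] [ 0.6316 -0.0078  0.032 ]
[447.07693 178.38463] [ 0.6576 -0.1317  0.032 ]
[456.8077  227.03847] [ 0.5675 -0.1482  0.032 ]
[389.69235 240.46153] [ 0.542  -0.0252  0.032 ]
pliers y [0.5233 0.3287 0.01  ] [0.5612 0.3944 0.    ]
```

View pics/c1.png

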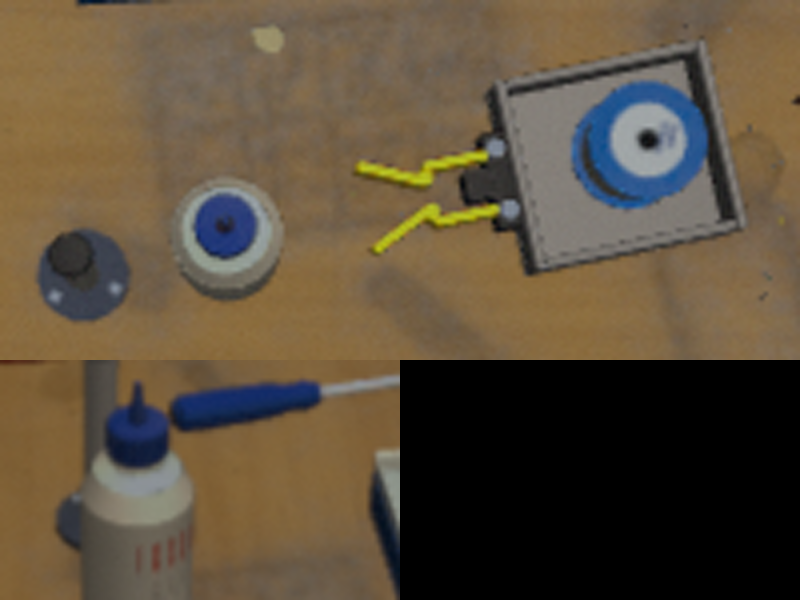

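The crop shows the box's upper rim corners at about (395,191), (445.5,181), (456,227) and (403,237.5). The post foot is centred at (291,238.5), its cap at (287.5,233.8), and the reel sits toward the rear of the tray.

Run:
```python
from h import *
from scipy.spatial.transform import Rotation as R
t=snap("top")
print("foot",onz(t,(291,238.5),.006),"cap",onz(t,(287.6,233.8),.112),"bottle body",onz(t,(326.8,229.5),.08))
C=[onz(t,p,.032) for p in((395,191.2),(445.5,180.9),(456.2,227),(403.2,237.5))]
for c in C:print(c)
C=np.array(C);h=(C[0]+C[3]-C[1]-C[2])[:2];print("ctr",C.mean(0),"yaw",np.arctan2(h[1],h[0]),np.linalg.norm(h)/2,np.linalg.norm(C[0]-C[3]))
print("hinges",onz(t,(270+497/4,170+147/4),.03),onz(t,(270+510/4,170+209/4),.03),"reel",onz(t,(270+650/4,170+138/4),.045))
s=get_state();r=R.from_quat(s["tool_rot"]);print(r.as_matrix().round(3),s["ee_pos"])
print(onz(t,(212,250),.01),onz(t,(248,200),.02),onz(t,(177,350),.05))
```

```text
foot [0.5463 0.1561 0.006 ] cap [0.5456 0.1563 0.112 ] bottle body [0.5564 0.0908 0.08  ]
[ 0.6329 -0.0354  0.032 ]
[ 0.6528 -0.1287  0.032 ]
[ 0.5676 -0.1471  0.032 ]
[ 0.5476 -0.0499  0.032 ]
ctr [ 0.600225 -0.090275  0.032   ] yaw 1.7772605618523933 0.09731682793844035 0.08652363838859302
hinges [ 0.6044 -0.0342  0.03  ] [ 0.5757 -0.04    0.03  ] reel [ 0.6068 -0.1009  0.045 ]
[[ 0.953  0.302 -0.   ]
 [ 0.302 -0.953  0.001]
 [-0.    -0.001 -1.   ]] [ 0.19617511 -0.61942782  0.23082965]
[0.5235 0.3027 0.01  ] [0.6164 0.236  0.02  ] [0.3459 0.3507 0.05  ]
```

```bash
cat > go.py <<'E'
import sys
from h import *
from scipy.spatial.transform import Rotation as R
x,y,z,a=map(float,sys.argv[1:5]) # target TCP, tool-y angle
s=get_state();M=R.from_quat(s["tool_rot"]).as_matrix()
d=M.T@(np.array([x,y,z])-s["ee_pos"]);cur=np.arctan2(M[1,1],M[0,1]);k=(a-cur+np.pi/2)%np.pi-np.pi/2
print("d",d.round(4),"turn",round(-k,3),"tilt",M[:,2].round(3),"rows",np.linalg.norm(d)/.0417,"q",s["q"].round(2),"t",s["clock"])
E
python3 nudge.py '.56 -.568 0 -1.475 1;.56 -.568 0 -1.475 1;.56 -.568 0 -1.475 1;.56 -.568 0 -1.475 1;.56 -.568 0 -1.475 1;.56 -.568 0 -1.475 1;.56 -.568 0 -1.475 1;.56 -.568 0 -1.475 1;.56 -.568 0 -1.475 1;.56 -.568 0 -1.475 1;.56 -.568 0 -1.475 1;.56 -.568 0 -1.475 1'; python3 go.py .558 .092 .2 .21
```

```text
clock: 1.25
ee_pos: [0.4239, -0.1725, 0.2316]
tool_rot: [0.627, 0.779, -0.0, 0.0]
ft_force: [0.3, -0.6, 0.0]
gripper_width: 1.002
gripper_force: 0.0
d [0.2295 0.1878 0.0315] turn 0.007 tilt [ 0.001 -0.001 -1.   ] rows 7.1511988287301875 q [ 0.8   0.19 -0.53  2.03  0.12  0.96  0.42] t 1.25
```

```bash
python3 nudge.py '.23 .187 .03 0 1;.23 .187 .03 0 1;.23 .187 .03 0 1;.23 .187 .03 0 1;.23 .187 .03 0 1;.23 .187 .03 0 1;.23 .187 .03 0 1;.23 .187 .03 0 1;.23 .187 .03 0 1;.23 .187 .03 0 1'; python3 go.py .558 .092 .069 .21
```

```text
clock: 2.08
ee_pos: [0.5577, 0.0895, 0.2008]
tool_rot: [0.628, 0.778, -0.001, -0.0]
ft_force: [0.6, -0.5, -0.2]
gripper_width: 0.999
gripper_force: 0.0
d [0.0024 0.001  0.1318] turn 0.002 tilt [-0.001 -0.001 -1.   ] rows 3.1609653573805323 q [ 0.26  0.44 -0.61  1.81  0.3   0.98 -0.26] t 2.0833
```

```bash
python3 nudge.py '.002 .001 .04 0 1;.002 .001 .08 0 1;.002 .001 .115 0 1;.002 .001 .131 0 1;.002 .001 .131 0 1;.002 .001 .131 0 .4;.002 .001 .131 0 .4;.002 .001 .131 0 .3;.002 .001 .131 0 .3;.002 .001 .131 0 .3;.002 .001 .131 0 .3'; python3 go.py .558 .092 .069 .21
```

```text
clock: 3.0
ee_pos: [0.5601, 0.0917, 0.073]
tool_rot: [0.629, 0.777, 0.001, 0.002]
ft_force: [-1.7, -2.1, 9.1]
gripper_width: 0.517
gripper_force: 59.8
d [ 0.0007 -0.002   0.004 ] turn 0.0 tilt [ 0.004 -0.001 -1.   ] rows 0.10838780549648043 q [ 0.18  0.61 -0.52  1.89  0.43  0.75 -0.38] t 3.0
```

```bash
python3 nudge.py '0 0 -.03 0 .3;0 0 -.06 0 .3;0 0 -.06 0 .3'
python3 - <<'E'
from h import *
s=snap("side");cv2.imwrite("pics/g1.png",cv2.resize(s["frame"][120:320,220:460],None,fx=3,fy=3)[:,:,::-1])
E
```

```text
clock: 3.25
ee_pos: [0.5624, 0.0932, 0.1366]
tool_rot: [0.629, 0.778, 0.004, 0.004]
ft_force: [1.6, 1.0, -1.6]
gripper_width: 0.519
gripper_force: 62.3
```

View pics/g1.png

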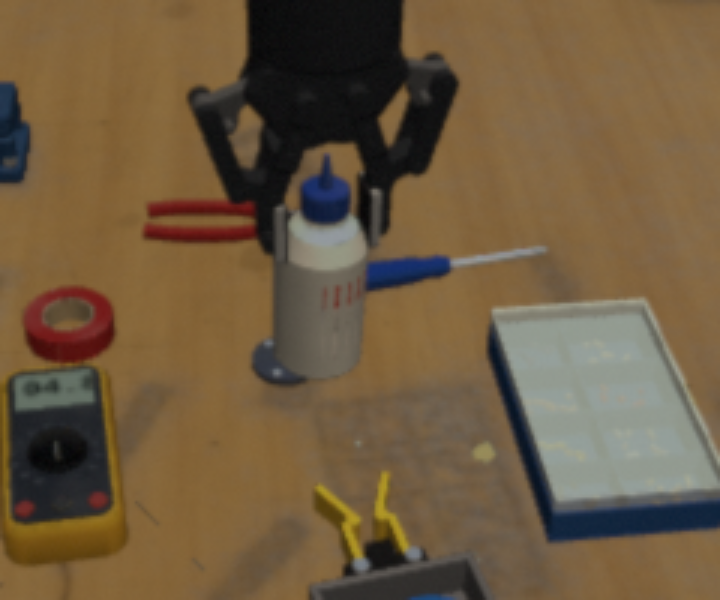

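The bottle is held upright by its upper body at crop (320,290) and lifted clear. I'll carry it over the post to about (0.53, 0.385).

```bash
python3 nudge.py '0 0 -.04 0 .3;0 0 -.08 0 .3;0 0 -.08 0 .3'; python3 go.py .53 .388 .215 .21
```

```text
clock: 3.55
ee_pos: [0.5624, 0.0933, 0.2172]
tool_rot: [0.629, 0.778, 0.004, 0.004]
ft_force: [2.3, 1.5, -0.9]
gripper_width: 0.515
gripper_force: 62.6
d [0.2949 0.03   0.0022] turn 0.001 tilt [ 0.012  0.001 -1.   ] rows 7.109045739357314 q [ 0.27  0.42 -0.62  1.79  0.29  1.   -0.26] t 3.55
```

```bash
python3 nudge.py '.03 .003 0 0 .3;.065 .007 0 0 .3;.1 .01 0 0 .3;.135 .014 0 0 .3;.17 .017 0 0 .3;.205 .021 0 0 .3;.24 .024 0 0 .3;.27 .027 0 0 .3;.29 .03 0 0 .3;.295 .03 0 0 .3;.295 .03 0 0 .3'; python3 go.py .53 .388 .075 .21
```

```text
clock: 4.47
ee_pos: [0.5247, 0.3885, 0.2094]
tool_rot: [0.627, 0.779, -0.0, -0.001]
ft_force: [0.2, -0.7, -2.2]
gripper_width: 0.519
gripper_force: 62.5
d [-0.0016  0.0052  0.1344] turn 0.004 tilt [-0.001  0.    -1.   ] rows 3.225407801077519 q [-0.25  0.59 -0.63  1.58  0.37  1.1  -0.76] t 4.4667
```

```bash
python3 nudge.py '0 0 .03 0 .3;0 0 .06 0 .3;0 0 .09 0 .3;0 0 .11 0 .3;0 0 .12 0 .3;0 0 .128 0 .3;0 0 .132 0 .3;0 0 .133 0 .3;0 0 .133 0 .3'; python3 go.py .53 .388 .073 .21
```

```text
clock: 5.22
ee_pos: [0.5269, 0.3869, 0.0782]
tool_rot: [0.629, 0.777, 0.001, 0.0]
ft_force: [0.3, -0.1, -2.3]
gripper_width: 0.518
gripper_force: 62.5
d [0.0004 0.0032 0.0052] turn 0.001 tilt [ 0.001  0.001 -1.   ] rows 0.14808094223107066 q [-0.3   0.73 -0.55  1.67  0.47  0.88 -0.84] t 5.2167
```

```bash
python3 nudge.py '0 0 .002 0 .3;0 0 .004 0 .3;0 0 .005 0 .3;0 0 .0055 0 .3;0 0 .0055 0 .3'; python3 go.py .53 .388 .073 .21
```

```text
clock: 5.63
ee_pos: [0.5266, 0.3874, 0.0732]
tool_rot: [0.629, 0.778, 0.001, 0.0]
ft_force: [-1.6, -1.6, 4.2]
gripper_width: 0.52
gripper_force: 63.3
d [-0.0002  0.0035  0.0002] turn 0.001 tilt [ 0.001  0.001 -1.   ] rows 0.08363115978098493 q [-0.3   0.74 -0.55  1.67  0.48  0.87 -0.84] t 5.6333
```

Contact at the expected height, so I'll release and rise.

```bash
python3 nudge.py '0 0 0 0 .7;0 0 0 0 .9;0 0 0 0 .9;0 0 0 0 .9;0 0 -.03 0 .9;0 0 -.07 0 .9;0 0 -.11 0 .9;0 0 -.15 0 .9;0 0 -.15 0 .9'
python3 - <<'E'
from h import *
t=snap("top");s=snap("side");f=np.vstack([cv2.resize(t["frame"],(640,480))[100:400],s["frame"][100:400]])
cv2.imwrite("pics/p1.png",f[:,:,::-1])
E
```

```text
clock: 6.38
ee_pos: [0.5291, 0.3903, 0.2309]
tool_rot: [0.629, 0.778, 0.007, 0.002]
ft_force: [0.5, 0.6, 1.1]
gripper_width: 0.905
gripper_force: 0.0
```

View pics/p1.png

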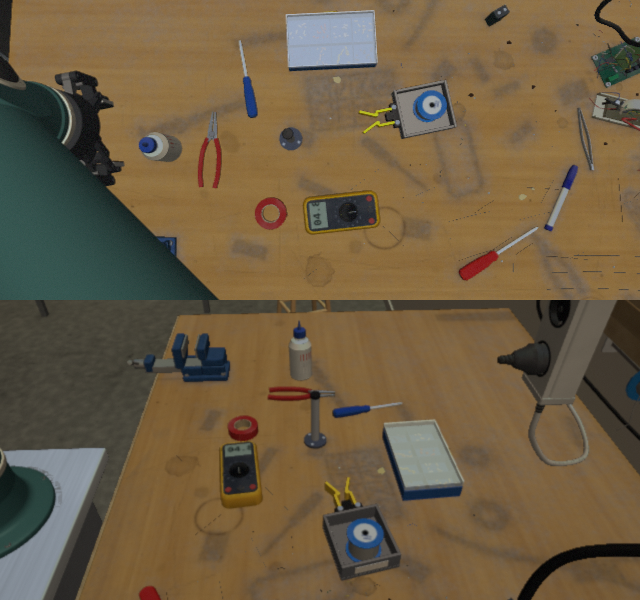

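The top view shows the bottle standing upright at (155,147) left of the pliers, with the lane from tray to post clear. In the side view the post cap is at row 192 and its foot at row 240, column 315. I'll triangulate the post and measure the tray again.

```bash
python3 - <<'E'
from h import *
t=snap("top");s=snap("side")
for c,b in((t,(275,220,306,255)),(s,(295,185,340,260))):
    print(blobs(c,(0,0,0),(180,90,75),b)[1])
print("cap tri",tri(t,(287.6,233.8),s,(315,193)),"foot tri",tri(t,(291,238.5),s,(315.5,240)))
for c,b in((t,(350,195,400,245)),(s,(320,270,365,315))):
    m,y=blobs(c,(22,120,120),(35,255,255),b);print(y);ys,xs=np.nonzero(m);print(onz(c,(xs.mean(),ys.mean()),.022))
# label in side view, box corners by rim
m,g=blobs(s,(0,0,170),(180,60,255),(340,350,400,380));print(g)
if g:print("label",onz(s,max(g)[2],.016))
E
python3 go.py .6193 -.181 .2 .214
```

```text
[(153, [281, 228, 14, 16], [288.1, 235.0])]
[(414, [304, 191, 22, 58], [314.2, 225.2])]
cap tri (array([0.5467, 0.1564, 0.1101]), np.float64(0.0018)) foot tri (array([ 5.478e-01,  1.564e-01, -5.000e-04]), np.float64(0.0019))
[(104, [359, 208, 33, 9], [374.8, 211.6]), (110, [363, 221, 32, 13], [377.2, 225.1])]
[ 0.5833 -0.0015  0.022 ]
[(94, [345, 277, 11, 27], [349.1, 290.0]), (98, [325, 281, 16, 25], [334.3, 292.5])]
[0.5839 0.0011 0.022 ]
[]
d [-0.574  -0.0272  0.0213] turn -0.003 tilt [-0.001 -0.001 -1.   ] rows 13.788831563276794 q [-0.25  0.57 -0.63  1.57  0.37  1.12 -0.75] t 6.5833
```

```bash
python3 nudge.py '-.574 -.027 0 0 .5;-.574 -.027 0 0 .5;-.574 -.027 0 0 .5;-.574 -.027 0 0 .5;-.574 -.027 0 0 .5;-.574 -.027 0 0 .5;-.574 -.027 0 0 .5;-.574 -.027 0 0 .5;-.574 -.027 0 0 .5;-.574 -.027 0 0 .5;-.574 -.027 0 0 .5;-.574 -.027 0 0 .5'; python3 go.py .6195 -.181 .2 .214
```

```text
clock: 7.58
ee_pos: [0.6067, -0.1088, 0.2197]
tool_rot: [0.629, 0.778, -0.001, -0.002]
ft_force: [0.8, -0.1, 0.4]
gripper_width: 0.499
gripper_force: 0.0
d [-0.0733 -0.0025  0.0196] turn -0.003 tilt [-0.004  0.001 -1.   ] rows 1.8202038099829643 q [ 0.54  0.5  -0.56  1.67  0.29  1.07  0.1 ] t 7.5833
```

```bash
python3 nudge.py '-.04 -.002 0 0 .5;-.072 -.0025 0 0 .5;-.072 -.0025 .02 0 .5;-.072 -.0025 .02 0 .5;-.072 -.0025 .02 0 .5'; python3 go.py .6195 -.181 .012 .214
```

```text
clock: 8.0
ee_pos: [0.6187, -0.1768, 0.199]
tool_rot: [0.629, 0.778, -0.001, -0.003]
ft_force: [-0.1, 1.0, 0.1]
gripper_width: 0.497
gripper_force: 0.0
d [-0.0049  0.0008  0.187 ] turn -0.003 tilt [-0.005  0.002 -1.   ] rows 4.4854572761342295 q [ 0.61  0.56 -0.53  1.62  0.31  1.06  0.19] t 8.0
```

```bash
python3 nudge.py '-.005 .001 .04 0 .5;-.005 .001 .08 0 .5;-.005 .001 .12 0 .5;-.005 .001 .15 0 .5;-.005 .001 .17 0 .5;-.005 .001 .182 0 .5;-.005 .001 .184 0 .5;-.005 .001 .184 0 .5'; python3 go.py .5772 .0173 .012 .214;  python3 - <<'E'
from h import *
t=snap("top");s=snap("side");f=np.vstack([t["frame"][150:300,250:560],s["frame"][230:400,220:530]])
cv2.imwrite("pics/b1.png",cv2.resize(f,None,fx=1.8,fy=1.8)[:,:,::-1])
E
```

```text
clock: 8.67
ee_pos: [0.6229, -0.1809, 0.018]
tool_rot: [0.628, 0.778, 0.0, -0.0]
ft_force: [-0.2, -0.3, -0.3]
gripper_width: 0.503
gripper_force: 0.0
d [ 0.2034 -0.0028  0.0061] turn -0.001 tilt [-0.     0.001 -1.   ] rows 4.879264617644633 q [ 0.54  0.78 -0.43  1.7   0.44  0.76  0.1 ] t 8.6667
```

View pics/b1.png

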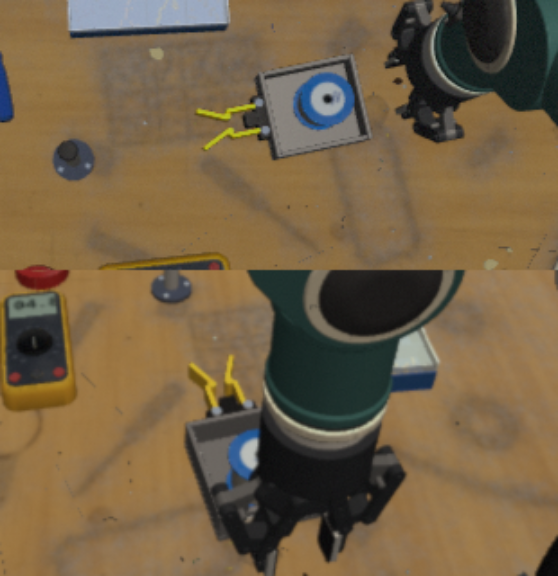

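The top view shows the gripper behind the tray's rear wall and the lane clear. I'll lower a little and push in stages.

```bash
python3 nudge.py '.008 0 .008 0 .5;.018 0 .008 0 .5;.026 -.001 .008 0 .5;.032 -.001 .008 0 .5;.038 -.001 .008 0 .5;.046 -.001 .008 0 .5;.056 -.001 .008 0 .5;.067 -.001 .008 0 .5;.079 -.002 .008 0 .5;.091 -.002 .008 0 .5;.103 -.002 .008 0 .5;.108 -.002 .008 0 .5'
cat > tr.py <<'E'
from h import *
t=snap("top")
m,y=blobs(t,(22,120,120),(35,255,255),(280,195,400,245));print(y);ys,xs=np.nonzero(m);Y=onz(t,(xs.mean(),ys.mean()),.022)
m,g=blobs(t,(0,0,0),(180,60,255),(275,165,470,260));cs=max(cv2.findContours(m,cv2.RETR_EXTERNAL,2)[0],key=cv2.contourArea)
P=np.array([.547,.156]);v=P-Y[:2];print("jaws",Y,"bearing jaws->post",np.arctan2(v[1],v[0]),np.linalg.norm(v))
s=get_state();e=s["ee_pos"];h=Y-e;print("yaw ee->jaws",np.arctan2(h[1],h[0]),"ee",e.round(4),"F",s["ft_force"].round(1),"L",np.linalg.norm(P-e[:2]))
import sys
cv2.imwrite(f"pics/{sys.argv[1]}.png",cv2.resize(t["frame"][150:300,250:490],None,fx=3,fy=3)[:,:,::-1])
E
python3 tr.py m1; python3 go.py .5772 .0173 .010 .214
```

```text
clock: 9.77
ee_pos: [0.5976, -0.0741, 0.0101]
tool_rot: [0.628, 0.778, 0.0, -0.0]
ft_force: [0.6, -5.2, 3.9]
gripper_width: 0.498
gripper_force: 2.4
[(104, [317, 216, 33, 10], [333.0, 220.5]), (117, [321, 230, 32, 13], [335.3, 234.3])]
jaws [0.5655 0.0757 0.022 ] bearing jaws->post 1.7972313400458442 0.08240351934231935
yaw ee->jaws 1.7821398478234907 ee [ 0.5975 -0.0735  0.01  ] F [-0.6  1.9  0.1] L 0.23494831800760393
d [ 0.093  -0.0005  0.0002] turn 0.0 tilt [-0.     0.002 -1.   ] rows 2.2302034459118847 q [ 0.39  0.74 -0.43  1.82  0.45  0.68 -0.09] t 9.8167
```

View pics/m1.png

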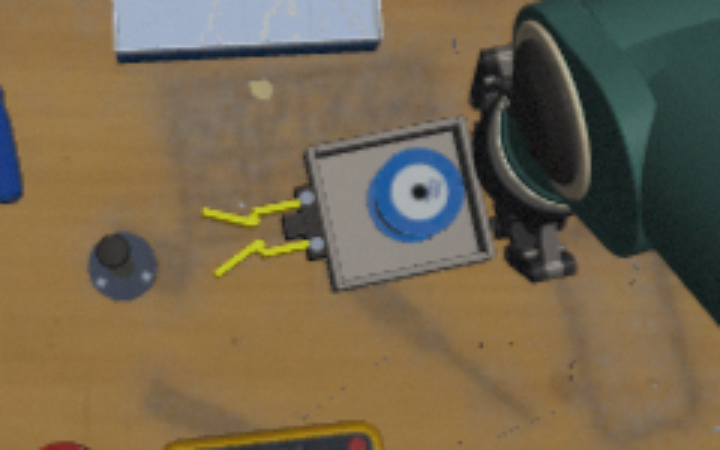

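The tray sits flush on the fingers, with the clamp axis pointing at the post foot, crop (122,266). I'll continue pushing.

```bash
python3 nudge.py '.008 0 0 0 .5;.018 0 0 0 .5;.028 0 0 0 .5;.038 0 0 0 .5;.047 0 0 0 .5;.055 0 0 0 .5;.06 0 0 0 .5;.066 0 0 0 .5;.07 0 0 0 .5;.07 0 0 0 .5'; python3 tr.py m2; python3 go.py .5772 .0173 .010 .214
```

```text
clock: 10.65
ee_pos: [0.583, -0.0073, 0.0097]
tool_rot: [0.628, 0.778, 0.0, -0.0]
ft_force: [0.6, -1.5, 0.6]
gripper_width: 0.501
gripper_force: 0.8
[(74, [291, 224, 23, 9], [301.4, 227.6]), (15, [280, 226, 7, 4], [282.5, 227.5]), (85, [289, 237, 27, 8], [301.9, 240.2])]
jaws [0.554  0.1387 0.022 ] bearing jaws->post 1.955282782393442 0.018662529303392947
yaw ee->jaws 1.766442247306149 ee [ 0.5829 -0.0073  0.0096] F [-0.1 -1.1  0.3] L 0.16721394235448853
d [ 0.0253 -0.0004 -0.0004] turn -0.002 tilt [-0.     0.001 -1.   ] rows 0.6059988045478082 q [ 0.28  0.72 -0.42  1.87  0.45  0.65 -0.21] t 10.7
```

View pics/m2.png

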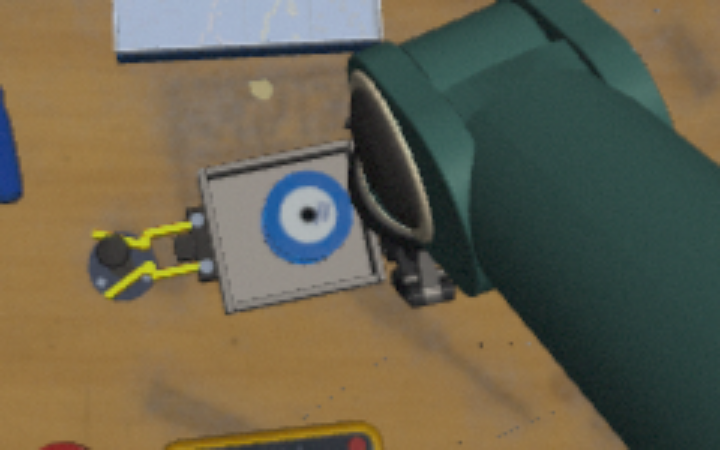

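The mouth now straddles the post at crop (112,250). I'll push it home.

```bash
python3 nudge.py '.004 0 0 0 .5;.008 0 0 0 .5;.012 0 0 0 .5;.016 0 0 0 .5;.02 0 0 0 .5;.023 0 0 0 .5;.023 0 0 0 .5'; python3 go.py .5772 .0173 .010 .214; python3 tr.py m3
```

```text
clock: 11.28
ee_pos: [0.5779, 0.013, 0.0095]
tool_rot: [0.629, 0.777, -0.001, -0.0]
ft_force: [1.0, -5.0, 3.3]
gripper_width: 0.498
gripper_force: 2.5
d [ 0.0044  0.0003 -0.0005] turn -0.004 tilt [-0.001 -0.001 -1.   ] rows 0.10620937256875301 q [ 0.24  0.71 -0.42  1.88  0.46  0.65 -0.25] t 11.2833
[(33, [290, 226, 13, 4], [296.1, 227.6]), (30, [292, 240, 13, 5], [299.3, 242.8]), (14, [285, 242, 6, 3], [287.8, 243.2])]
jaws [0.5499 0.1487 0.022 ] bearing jaws->post 1.9489386421174997 0.007854934754662198
yaw ee->jaws 1.7740661787032483 ee [0.5778 0.0131 0.0095] F [ 0.  -5.3  2.9] L 0.1461431778158745
```

```bash
python3 nudge.py '.002 0 0 0 .5;.004 0 0 0 .5;.006 0 0 0 .5;.008 0 0 0 .5;.008 0 0 0 .5;.008 0 0 0 .5'; python3 go.py .5772 .0173 .010 .214; python3 tr.py m4
```

```text
clock: 11.83
ee_pos: [0.5769, 0.0181, 0.0095]
tool_rot: [0.629, 0.777, -0.002, 0.001]
ft_force: [2.4, -11.2, 1.5]
gripper_width: 0.5
gripper_force: 5.7
d [-0.0009  0.0001 -0.0005] turn -0.004 tilt [-0.001 -0.004 -1.   ] rows 0.02424089861219409 q [ 0.23  0.71 -0.42  1.88  0.46  0.65 -0.26] t 11.8333
[(23, [291, 227, 9, 4], [295.3, 228.7]), (56, [280, 241, 22, 4], [290.9, 242.9])]
jaws [0.5452 0.1546 0.022 ] bearing jaws->post 0.6610431688506847 0.0022803508501983024
yaw ee->jaws 1.7991917345212318 ee [0.5769 0.0181 0.0095] F [  1.8 -10.9   2.7] L 0.1410704337850472
```

View pics/m4.png

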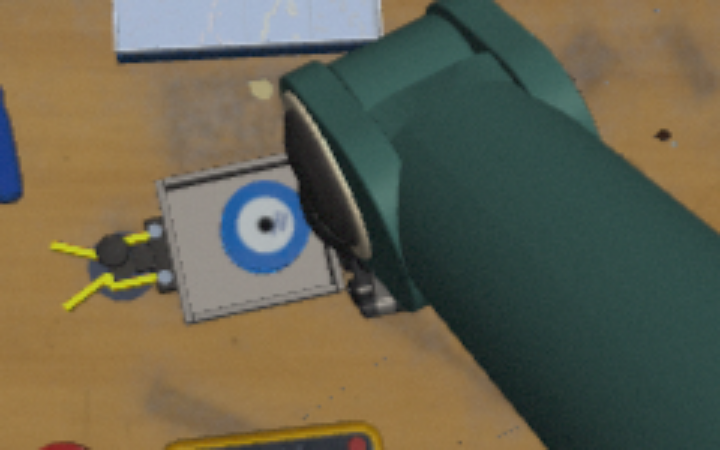

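The jaws reach past the post with tips at crop (53,245) and (68,305). That gap of about 21 px matches the shut gap, so they've snapped. One firmer press will confirm it's home against the block.

```bash
python3 nudge.py '.002 0 0 0 .5;.004 0 0 0 .5;.005 0 0 0 .5;.005 0 0 0 .5'; python3 go.py .5772 .0173 .010 .214
```

```text
clock: 12.22
ee_pos: [0.5765, 0.0182, 0.0096]
tool_rot: [0.63, 0.777, -0.004, 0.003]
ft_force: [3.7, -20.4, 2.7]
gripper_width: 0.503
gripper_force: 10.3
d [-0.001   0.0005 -0.0004] turn -0.006 tilt [-0.   -0.01 -1.  ] rows 0.028769310867392796 q [ 0.22  0.71 -0.41  1.88  0.46  0.65 -0.27] t 12.2167
```

It's hard against the block: the force doubled with no travel. Backing off and rising.

```bash
python3 nudge.py '-.01 0 0 0 .5;-.03 0 0 0 .5;-.05 0 0 0 .5;-.07 0 0 0 .5;-.07 0 -.04 0 .5;-.07 0 -.08 0 .5;-.1 0 -.12 0 .5;-.14 0 -.15 0 .5;-.18 0 -.15 0 .5;-.2 0 -.15 0 .5;-.2 0 -.15 0 .5'
python3 - <<'E'
from h import *
t=snap("top");s=snap("side");f=np.hstack([cv2.resize(t["frame"][190:280,260:390],None,fx=3,fy=3),cv2.resize(s["frame"][190:280,260:390],None,fx=3,fy=3)])
f=np.vstack([f,cv2.resize(s["frame"][50:350,80:580],(780,300))])
cv2.imwrite("pics/f1.png",f[:,:,::-1])
E
```

```text
clock: 13.13
ee_pos: [0.6186, -0.1767, 0.1603]
tool_rot: [0.632, 0.775, -0.0, 0.002]
ft_force: [-0.1, -1.9, -0.5]
gripper_width: 0.496
gripper_force: 0.0
```

View pics/f1.png

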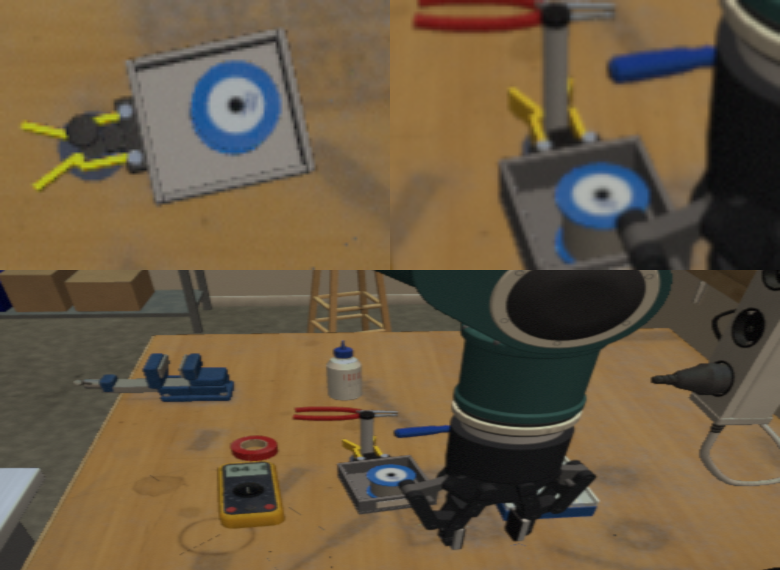

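The post sits against the black block inside the shut jaws at crop (82,128). The reel is still in the tray, the bottle stands upright, and the gripper is clear.

```bash
python3 -c "
from cell import robot, eyes, get_state
print(robot.hand_in())"
```

```text
the job is handed in; nothing more can be done
None
```

I handed the job in at about 13 s on the robot clock: the bottle stands upright about 23 cm from the post, the tray is home on the post with both jaws looking shut in the last picture, and the reel is still in the tray; the hand-in gave no verdict.

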